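# Pull-test the cam lock on the walnut cabinet

## Task

Two small walnut cabinets lie on their backs on the shelf with their doors facing up; one door is held shut by a cam lock, the round metal disc with a key slot next to its handle. Prove that the lock holds: grip that door's handle from above, pull straight up with about 12 N (no more than 20 N) and keep the pull on for a full second, then let the door back down shut and let go. Leave the other cabinet's unlocked door shut.

Things in the scene. Friction and masses are not known exactly. Their poses are not given: they have to be found in the camera images.
- locked_handle (a point): Centre of the handle on the door with the cam lock (steel disc 30 mm wide, 5 mm high, key slot, 80 mm from this point to +y). Handle: round steel bar, 12 mm diameter, 80 mm between end posts; its axis is 30 mm above the door's face, 136 mm above the shelf, 200 mm from the hinge. Axes: x across the bar to the hinge, y along the bar, z up. Cabinet left or right, turned up to 20 degrees.
- locked_door (a joint): Angle of the locked door, rad: 0 shut, growing as the handle is pulled up. The lock has a springy buffer: the door's weight takes the first 2 N at the handle, then it rises about 1 mm (0.005 rad) per further newton, so 12 N shows as a 10 mm rise (0.05 rad), 20 N as 18 mm (0.09 rad). It springs back shut when let go and does not give way at these forces.
- plain_handle (a point): Centre of the same handle on the other cabinet, whose door has no lock disc and would simply lift open; same axes. Each cabinet is a fixed dark walnut box on its back, 240 mm (x) by 180 mm (y), 106 mm high with the door, its top face. The hinge axis is the door's upper edge far from the robot; the handle's centre lies 80 mm to -x and 25 mm to -y of the cabinet's centre.
- plain_door (a joint): Angle of the other, unlocked door, rad: 0 shut, growing as it lifts. It lies shut by its own weight.

How it is judged (in metres and radians):
On the way:
1. the locked door's handle is pulled up with about 12 N (6 to 20 N: door angle 0.02 to 0.09 rad) for 0.6 s (value of joint locked_door between 0.02 and 0.09 rad), for 0.6 s.
At the end, for the whole second after the job is handed in: The locked door is back down shut (within 0.01 rad, about 2 mm at the handle) and at rest, the other door is shut (within 0.02 rad), and nothing is held (value of joint locked_door below 0.01 rad and value of joint plain_door below 0.02 rad and velocity of joint locked_door below 0.05 rad/s); the robot touches nothing.
It fails at once if the locked door is pulled with more than about 22 N (door angle above 0.1 rad) (value of joint locked_door above 0.1 rad).
It fails at once if the other, unlocked door is lifted by more than 0.05 rad (value of joint plain_door above 0.05 rad).
It also fails if it takes over 35 s, if anything falls off the work surface, if the arm or the gripper's body presses on something with over 40 N, if the wrist force passes 120 N, or if a joint passes its speed limit or range.

## Robot

A 6-joint arm with a two-finger parallel gripper is mounted at the origin on the work surface. World frame = base frame: x ahead of the robot, y to its left, z up, the work surface at z = 0. Lengths are in mm, angles in rad, forces in N, time in s.
With the tool pointing down it reaches from about 275 to 750 mm from the base axis. Payload 10.2 kg.
Tool frame: the origin (TCP) lies at the very end of the fingers, on their centre line; the grasp point (between the pads) lies 19 mm behind it; x points along the fingers, y is the direction in which the jaws open and shut, and the axes are right-handed (so a half turn about x gives the same grasp; the last joint's range is limited). The gripper opens to 85 mm and grips with 20 to 120 N. Pads are 22 mm wide; open, the fingers measure 114 mm over their backs; the gripper's body (76 mm by 85 mm) begins 54 mm behind the grasp point. The pads swing forward as they close: fully open they stand 13 mm farther back than shut.
Start: joints at [-1.388, 0.313, 1.498, -0, 1.331, -0.223], TCP at [207.234, -482.375, 231.294] pointing down, gripper open.
Joint ranges: [-2.94, 2.94], [-0.97, 2.17], [0.19, 2.56], [-1.23, 4.37], [0.02, 3.11], [-2.88, 2.88]. Speed limits (rad/s): [2.39, 2.39, 3.01, 3.14, 3.14, 3.14].

## Interface

Orientations are given as a unit quaternion [w, x, y, z].
In Python, from rig import ctrl, viewer, finish_job gives the robot as it stands.
- The arm moves only by the tool carry_out, never from a script. Its argument "targets" is a list of rows, each an object of numbers: "x", "y", "z": the shift along the world's x, y, z in m; "ax", "ay", "az": the turn, a rotation vector about the world's x, y, z in rad; "hand": the opening, from -1 (shut) to 1 (fully open). A call has 1 to 5 rows; each row is the pose to reach, as a shift and turn from the pose commanded when the call began; what a row does not reach only later rows make up. A row lasts 1/8 s, in which the tool goes at most 62.5 mm and 10.7 degrees, less where a joint would pass 70% of its speed; a pose out of reach is approached as far as the arm can. A call with a gripper value outside its range is refused whole. The fingers move at their own pace and stop on an object; "grip_force" is the grip in N (left out, the last holds). Time passes only in rows, so rows that repeat a pose let the fingers close. It gives the time, the measured TCP pose, the force and the opening at its end, in the units of the state.
- ctrl.sense(): the state, without advancing time (a new reading comes with each control period).
- viewer.capture(name): name is "side" or "top"; returns the picture (420x560x3 uint8, blue, green, red); there is no depth.
- viewer.camera_info(name): a dict with "fx", "fy", "cx", "cy" (pixels), "R" (3x3) and "t" (3): a world point X has camera coordinates R X + t. Camera axes: x right, y down, z forward; pixel columns grow to the right and rows downward; lengths in mm; the calibration is good to about 2 mm. A picture is of the moment at which its call begins. camera_info takes no time and is no camera call.
- finish_job(): hands the job in, once; it reports no verdict.
The state is a dict: "time_s": time; "joints": joint angles; "dq": joint speeds; "tau": joint torques, N m; "eef_pos": TCP position; "ee_rot": TCP orientation; "force": force on the tool from outside, world axes, zero at the start; "wrist_torque": the same for the moment, N m; "grip_width": opening from 0.0 (shut) to 1.0 (fully open).
Only numpy, scipy, OpenCV 4.12 (cv2) and the standard library are available. Lean on these libraries where they do the work, as an engineer would, in place of code of your own. Each camera call takes 0.05 s, during which the arm holds its last target. There are 200 camera calls.

## Working session

There is one attempt and no reset: what is moved stays moved. The work goes in short steps, Python scripts to look and compute and a tool call to move; the robot and the scene stay as the last step left them, time stands still between calls to the robot, and variables do not carry over. Pictures are saved under pics/ and viewed, about 8 in all and at most 12, crops included, and the job is handed in when it is done.

Besides the shell and the picture viewer there is one more tool, called after "Call:" as name([rows], argument=value, ...), one row to a line, values as JSON. carry_out: Moves the arm, as the interface text tells. Its arguments: {"type":"object","properties":{"targets":{"type":"array"},"grip_force":{"type":"number"}},"required":["targets"]}

```bash
mkdir -p pics
python3 - <<'E'
from rig import ctrl, viewer
import cv2
print(ctrl.sense())
for n in ("top","side"):
    im=viewer.capture(n); cv2.imwrite(f"pics/{n}0.png",im); c=viewer.camera_info(n); print(n,c)
E
```

```text
{'time_s': 0.0, 'joints': array([-1.38841606e+00,  3.13469565e-01,  1.49844477e+00,  7.41241374e-06,
        1.33101565e+00, -2.23367508e-01]), 'dq': array([-0.00094106,  0.00108963, -0.00233308, -0.0001644 ,  0.00096472,
       -0.00058244]), 'tau': array([ 1.03205981e-03, -4.12263787e+01, -2.59748447e+01, -1.58124249e-05,
        4.16958559e-03, -8.05302022e-06]), 'eef_pos': array([ 207.17796095, -482.10622804,  230.72217957]), 'ee_rot': array([ 0.14199818,  0.69261734,  0.14294351, -0.69259287]), 'force': array([ 0.76004332,  0.09155261, -0.35047955]), 'wrist_torque': array([ 0.01042781,  0.03995202, -0.00452006]), 'grip_width': 0.9997415645923293}
top {'fx': 452.6183089549592, 'fy': 452.6183089549592, 'cx': 277.8795048672241, 'cy': 201.66097645068362, 'R': array([[ 0.00292424, -0.99996821,  0.00741753],
       [-0.99596211, -0.00357792, -0.08970326],
       [ 0.08972695, -0.00712526, -0.99594091]]), 't': array([ -52.529886  ,  625.78383663, 1161.92149061])}
side {'fx': 483.6011114552429, 'fy': 483.6011114552429, 'cx': 281.3418905329371, 'cy': 207.09133893443752, 'R': array([[ 0.93996569, -0.34125194, -0.00340923],
       [-0.26450852, -0.72219379, -0.63911765],
       [ 0.21563802,  0.60165043, -0.76910142]]), 't': array([-576.13495402,  236.78660118,  906.04548487])}
```

View pics/top0.png

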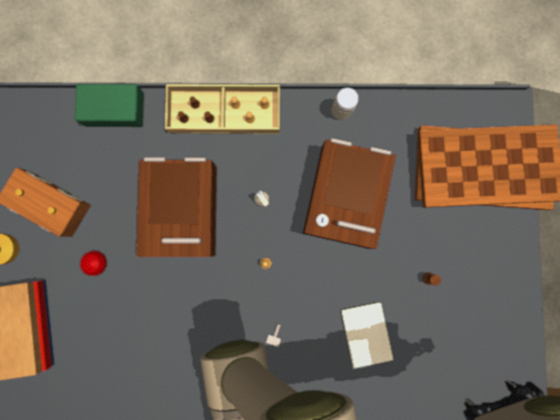

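View pics/side0.png

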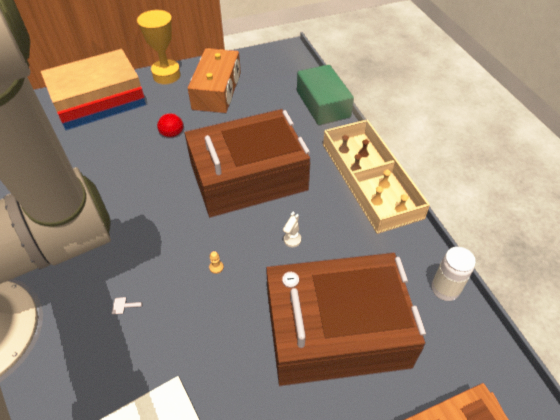

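The lock disc is on the right-hand cabinet. Its handle is at about (356,227) in the top view and (298,317) in the side view, with the disc at (322,220) and (291,280). The left cabinet's handle, at (181,240) in the top view, has no disc. Next I triangulate the locked handle.

```bash
cat > h.py <<'E'
import cv2, numpy as np
from rig import viewer
def bar(im, box):
    x0,y0,x1,y1=box; c=im[y0:y1,x0:x1]; hsv=cv2.cvtColor(c,cv2.COLOR_BGR2HSV)
    m=((hsv[...,1]<90)&(hsv[...,2]>110)).astype(np.uint8)
    n,l,st,_=cv2.connectedComponentsWithStats(m)
    def ar(k):
        return max(cv2.minAreaRect(np.argwhere(l==k)[:,::-1].astype(np.float32))[1])
    k=max(range(1,n),key=ar); p=np.argwhere(l==k)[:,::-1].astype(np.float32)
    b=cv2.boxPoints(cv2.minAreaRect(p))+[x0,y0]
    a=(b[0]+b[1])/2,(b[2]+b[3])/2; d=(b[1]+b[2])/2,(b[3]+b[0])/2
    return np.array(max(a,d,key=lambda e:np.linalg.norm(e[0]-e[1])))
def P(n):
    c=viewer.camera_info(n); K=np.array([[c['fx'],0,c['cx']],[0,c['fy'],c['cy']],[0,0,1]])
    return K@np.c_[c['R'],c['t']]
def tri(a,b):
    X=cv2.triangulatePoints(P('top'),P('side'),np.float64(a).T,np.float64(b).T); return (X[:3]/X[3]).T
def plane(n,uv,z):
    M=P(n); A=np.c_[M[:,0],M[:,1],M[:,2]*z+M[:,3]]; q=np.linalg.inv(A)@[*uv,1]; return q[:2]/q[2]
E
python3 - <<'E'
from h import *
t=bar(cv2.imread('pics/top0.png'),(333,214,385,245)); s=bar(cv2.imread('pics/side0.png'),(283,289,312,356))
t=t[np.argsort(t[:,0])]; s=s[np.argsort(s[:,1])]
print(t,s); X=tri(t,s); print(X,X.mean(0)); d=X[0]-X[1]; print(np.linalg.norm(d),np.degrees(np.arctan2(-d[0],d[1])))
for e in t: print(plane('top',e,136))
for e in s: print(plane('side',e,136))
print('disc',tri([[322,220]],[[291,280]]))
E
```

```text
[[337.11764717 222.47058678]
 [375.02352333 230.89411497]] [[293.22770309 288.64559364]
 [302.47405624 346.76548386]]
[[ 566.09666203 -190.47643622  138.66521635]
 [ 546.54471221 -283.94947964  122.35244828]] [ 556.32068712 -237.21295793  130.50883231]
96.87928049900944 -11.814338182298417
[ 566.96239557 -191.04906969]
[ 547.20275675 -281.20658145]
[ 566.02055395 -188.90146537]
[ 543.06147256 -289.1581093 ]
disc [[ 574.0669208  -157.70777379  110.62216987]]
```

Call:
carry_out([
  {"x":0.06,"y":0.04,"z":0,"az":0.17,"hand":1},
  {"x":0.11,"y":0.08,"z":0,"az":0.34,"hand":1},
  {"x":0.16,"y":0.115,"z":0,"az":0.5,"hand":1},
  {"x":0.21,"y":0.15,"z":0,"az":0.65,"hand":1},
  {"x":0.26,"y":0.185,"z":0,"az":0.8,"hand":1},
])

```text
invalid input at $.targets[0]: expected keys x, y, z, ax, ay, az, hand
```

Call:
carry_out([
  {"x":0.06,"y":0.04,"z":0,"ax":0,"ay":0,"az":0.17,"hand":1},
  {"x":0.11,"y":0.08,"z":0,"ax":0,"ay":0,"az":0.34,"hand":1},
  {"x":0.16,"y":0.115,"z":0,"ax":0,"ay":0,"az":0.5,"hand":1},
  {"x":0.21,"y":0.15,"z":0,"ax":0,"ay":0,"az":0.65,"hand":1},
  {"x":0.26,"y":0.185,"z":0,"ax":0,"ay":0,"az":0.8,"hand":1},
], grip_force=50)

```text
time_s: 0.72
eef_pos: [463.2, -299.7, 231.1]
ee_rot: [-0.402, -0.581, -0.402, 0.582]
force: [-0.9, -0.8, -0.8]
grip_width: 1.005
```

Call:
carry_out([
  {"x":0.05,"y":0.035,"z":0,"ax":0,"ay":0,"az":0.1,"hand":1},
  {"x":0.09,"y":0.061,"z":0,"ax":0,"ay":0,"az":0.149,"hand":1},
  {"x":0.09,"y":0.061,"z":-0.02,"ax":0,"ay":0,"az":0.149,"hand":1},
  {"x":0.09,"y":0.061,"z":-0.04,"ax":0,"ay":0,"az":0.149,"hand":1},
  {"x":0.09,"y":0.061,"z":-0.04,"ax":0,"ay":0,"az":0.149,"hand":1},
])

```text
time_s: 1.35
eef_pos: [551.2, -239.7, 189.7]
ee_rot: [-0.442, -0.551, -0.444, 0.551]
force: [0.1, 0.2, -0.2]
grip_width: 1.004
```

Run:
```python
from rig import ctrl, viewer
import cv2, numpy as np
from scipy.spatial.transform import Rotation as R
s=ctrl.sense(); print(s['eef_pos'],s['joints'],s['force']); q=s['ee_rot']; print(R.from_quat([*q[1:],q[0]]).as_matrix().round(3))
im=viewer.capture('side'); cv2.imwrite('pics/side1.png',cv2.resize(im[180:400,180:460],None,fx=2.5,fy=2.5))
```

```text
[ 551.17340365 -239.72573179  189.7064472 ] [-6.04976421e-01  5.14436346e-01  1.31237965e+00 -9.27202388e-06
  1.31843885e+00 -3.89125027e-01] [ 0.12905375  0.15576976 -0.24984072]
[[-0.003  0.977 -0.214]
 [ 0.002 -0.214 -0.977]
 [-1.    -0.003 -0.001]]
```

View pics/side1.png

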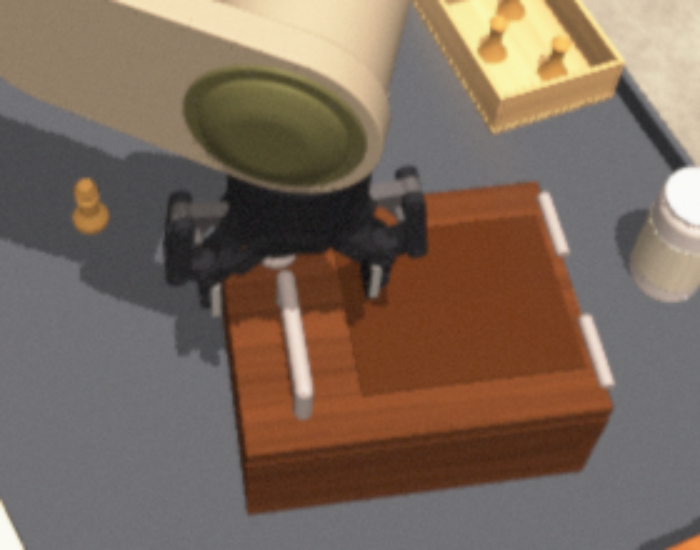

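The jaws straddle the bar (crop (285,275)–(303,410)) with the right yaw. The measured TCP is about 6 mm short of the command, so I'll step down and see whether it settles.

Call:
carry_out([
  {"x":0,"y":0,"z":-0.02,"ax":0,"ay":0,"az":0,"hand":1},
  {"x":0,"y":0,"z":-0.04,"ax":0,"ay":0,"az":0,"hand":1},
  {"x":0,"y":0,"z":-0.04,"ax":0,"ay":0,"az":0,"hand":1},
  {"x":0,"y":0,"z":-0.04,"ax":0,"ay":0,"az":0,"hand":1},
])

```text
time_s: 1.9
eef_pos: [552.2, -240.6, 152.8]
ee_rot: [0.444, 0.551, 0.442, -0.551]
force: [-0.4, -0.2, -0.3]
grip_width: 1.0
```

Call:
carry_out([
  {"x":0.005,"y":0.0045,"z":-0.01,"ax":0,"ay":0,"az":0,"hand":1},
  {"x":0.005,"y":0.0045,"z":-0.02,"ax":0,"ay":0,"az":0,"hand":1},
  {"x":0.005,"y":0.0045,"z":-0.03,"ax":0,"ay":0,"az":0,"hand":1},
  {"x":0.005,"y":0.0045,"z":-0.035,"ax":0,"ay":0,"az":0,"hand":0.3},
  {"x":0.005,"y":0.0045,"z":-0.035,"ax":0,"ay":0,"az":0,"hand":-0.2},
], grip_force=50)

```text
time_s: 2.52
eef_pos: [556.6, -235.7, 115.9]
ee_rot: [-0.443, -0.551, -0.443, 0.551]
force: [-0.3, -0.0, 1.4]
grip_width: 0.604
```

Run:
```python
from rig import ctrl, viewer
import cv2
s=ctrl.sense(); print(s['eef_pos'],s['force'],s['grip_width'])
im=viewer.capture('side'); cv2.imwrite('pics/side2.png',cv2.resize(im[220:380,220:420],None,fx=3.5,fy=3.5))
```

```text
[ 556.5956145  -235.69888544  115.89533805] [-0.3398912  -0.0464071   1.35249821] 0.6044537442211305
```

View pics/side2.png

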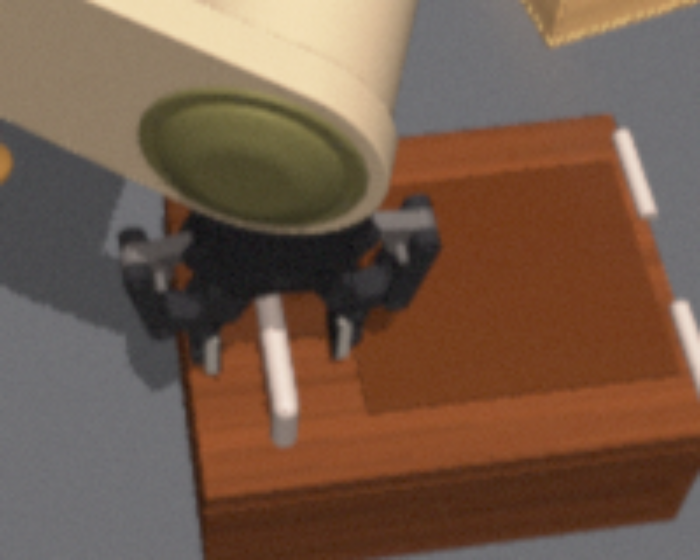

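The bar at about (272,330) lies midway between the finger tips at (210,350) and (342,335). Closing now.

Call:
carry_out([
  {"x":0,"y":0,"z":0.001,"ax":0,"ay":0,"az":0,"hand":-0.5},
  {"x":0,"y":0,"z":0.001,"ax":0,"ay":0,"az":0,"hand":-1},
  {"x":0,"y":0,"z":0.001,"ax":0,"ay":0,"az":0,"hand":-1},
  {"x":0,"y":0,"z":0.001,"ax":0,"ay":0,"az":0,"hand":-1},
  {"x":0,"y":0,"z":0.001,"ax":0,"ay":0,"az":0,"hand":-1},
], grip_force=50)

```text
time_s: 3.2
eef_pos: [556.0, -235.6, 117.9]
ee_rot: [-0.443, -0.551, -0.444, 0.551]
force: [-6.8, 1.7, 6.2]
grip_width: 0.117
```

Call:
carry_out([
  {"x":-0.0005,"y":0,"z":0.001,"ax":0,"ay":0,"az":0,"hand":-1},
  {"x":-0.001,"y":0,"z":0.002,"ax":0,"ay":0,"az":0,"hand":-1},
  {"x":-0.001,"y":0,"z":0.003,"ax":0,"ay":0,"az":0,"hand":-1},
  {"x":-0.001,"y":0,"z":0.003,"ax":0,"ay":0,"az":0,"hand":-1},
])

```text
time_s: 3.7
eef_pos: [556.2, -235.7, 120.2]
ee_rot: [0.443, 0.551, 0.443, -0.551]
force: [5.2, -0.9, -3.9]
grip_width: 0.121
```

Call:
carry_out([
  {"x":0.0005,"y":0,"z":0.0015,"ax":0,"ay":0,"az":0,"hand":-1},
  {"x":0.001,"y":0,"z":0.003,"ax":0,"ay":0,"az":0,"hand":-1},
  {"x":0.001,"y":0,"z":0.0045,"ax":0,"ay":0,"az":0,"hand":-1},
  {"x":0.001,"y":0,"z":0.0055,"ax":0,"ay":0,"az":0,"hand":-1},
  {"x":0.001,"y":0,"z":0.0055,"ax":0,"ay":0,"az":0,"hand":-1},
])

```text
time_s: 4.32
eef_pos: [557.0, -235.9, 125.2]
ee_rot: [0.443, 0.551, 0.443, -0.551]
force: [7.3, -3.5, -10.7]
grip_width: 0.12
```

Call:
carry_out([
  {"x":0.0005,"y":0,"z":0.001,"ax":0,"ay":0,"az":0,"hand":-1},
  {"x":0.0005,"y":0,"z":0.0015,"ax":0,"ay":0,"az":0,"hand":-1},
  {"x":0.0005,"y":0,"z":0.0015,"ax":0,"ay":0,"az":0,"hand":-1},
  {"x":0.0005,"y":0,"z":0.0015,"ax":0,"ay":0,"az":0,"hand":-1},
  {"x":0.0005,"y":0,"z":0.0015,"ax":0,"ay":0,"az":0,"hand":-1},
])

```text
time_s: 4.95
eef_pos: [557.2, -235.9, 126.4]
ee_rot: [-0.443, -0.551, -0.443, 0.551]
force: [6.0, -2.5, -12.5]
grip_width: 0.118
```

Call:
carry_out([
  {"x":0,"y":0,"z":0,"ax":0,"ay":0,"az":0,"hand":-1},
  {"x":0,"y":0,"z":0,"ax":0,"ay":0,"az":0,"hand":-1},
  {"x":0,"y":0,"z":0,"ax":0,"ay":0,"az":0,"hand":-1},
  {"x":0,"y":0,"z":0,"ax":0,"ay":0,"az":0,"hand":-1},
  {"x":0,"y":0,"z":0,"ax":0,"ay":0,"az":0,"hand":-1},
])

```text
time_s: 5.58
eef_pos: [557.2, -235.9, 126.4]
ee_rot: [-0.443, -0.551, -0.443, 0.551]
force: [6.9, -3.8, -13.1]
grip_width: 0.118
```

Call:
carry_out([
  {"x":0,"y":0,"z":0,"ax":0,"ay":0,"az":0,"hand":-1},
  {"x":0,"y":0,"z":0,"ax":0,"ay":0,"az":0,"hand":-1},
  {"x":0,"y":0,"z":0,"ax":0,"ay":0,"az":0,"hand":-1},
  {"x":0,"y":0,"z":0,"ax":0,"ay":0,"az":0,"hand":-1},
  {"x":0,"y":0,"z":0,"ax":0,"ay":0,"az":0,"hand":-1},
])

```text
time_s: 6.2
eef_pos: [557.2, -235.9, 126.4]
ee_rot: [-0.443, -0.551, -0.443, 0.551]
force: [6.7, -3.1, -12.8]
grip_width: 0.12
```

Run:
```python
from rig import ctrl, viewer
import cv2
s=ctrl.sense(); print(s['eef_pos'],s['force'],s['grip_width'])
im=viewer.capture('side'); cv2.imwrite('pics/side3.png',cv2.resize(im[220:380,220:420],None,fx=3.5,fy=3.5))
```

```text
[ 557.18668054 -235.87782657  126.41236174] [  6.68618751  -3.08406911 -12.79301891] 0.12012349871017657
```

View pics/side3.png

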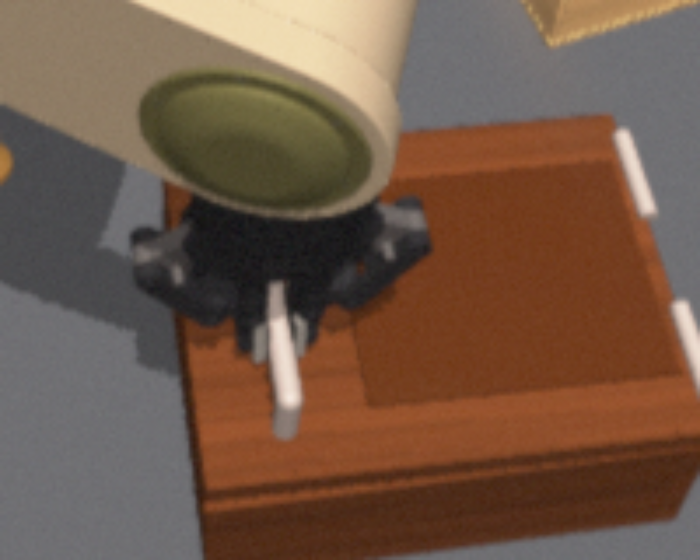

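The bar is held between the pads. Its near end rose from about y=440 to y=432 in the crop, and a gap shows under the door's front edge. The 12.5–13.1 N pull was held for over 1 s, so I'm lowering and releasing.

Call:
carry_out([
  {"x":0,"y":0,"z":-0.002,"ax":0,"ay":0,"az":0,"hand":-1},
  {"x":-0.0005,"y":0,"z":-0.004,"ax":0,"ay":0,"az":0,"hand":-1},
  {"x":-0.0005,"y":0,"z":-0.006,"ax":0,"ay":0,"az":0,"hand":-1},
  {"x":-0.001,"y":0,"z":-0.008,"ax":0,"ay":0,"az":0,"hand":-1},
  {"x":-0.001,"y":0,"z":-0.009,"ax":0,"ay":0,"az":0,"hand":-1},
])

```text
time_s: 6.88
eef_pos: [556.0, -235.6, 118.6]
ee_rot: [-0.443, -0.551, -0.443, 0.551]
force: [-2.1, -1.0, -1.4]
grip_width: 0.123
```

Call:
carry_out([
  {"x":0,"y":0,"z":0,"ax":0,"ay":0,"az":0,"hand":-1},
  {"x":0,"y":0,"z":0,"ax":0,"ay":0,"az":0,"hand":-1},
  {"x":0,"y":0,"z":0,"ax":0,"ay":0,"az":0,"hand":-0.2},
  {"x":0,"y":0,"z":0,"ax":0,"ay":0,"az":0,"hand":0.3},
  {"x":0,"y":0,"z":0,"ax":0,"ay":0,"az":0,"hand":0.8},
])

```text
time_s: 7.5
eef_pos: [556.5, -235.8, 118.5]
ee_rot: [0.443, 0.551, 0.443, -0.551]
force: [0.4, -0.4, -0.1]
grip_width: 0.752
```

Call:
carry_out([
  {"x":0,"y":0,"z":0,"ax":0,"ay":0,"az":0,"hand":1},
  {"x":0,"y":0,"z":0.01,"ax":0,"ay":0,"az":0,"hand":1},
  {"x":0,"y":0,"z":0.03,"ax":0,"ay":0,"az":0,"hand":1},
  {"x":0,"y":0,"z":0.06,"ax":0,"ay":0,"az":0,"hand":1},
  {"x":0,"y":0,"z":0.1,"ax":0,"ay":0,"az":0,"hand":1},
])

```text
time_s: 8.12
eef_pos: [556.0, -235.6, 219.5]
ee_rot: [-0.443, -0.551, -0.443, 0.551]
force: [0.4, 0.2, 0.3]
grip_width: 1.001
```

Call:
carry_out([
  {"x":-0.01,"y":0,"z":0.03,"ax":0,"ay":0,"az":0,"hand":1},
  {"x":-0.04,"y":0,"z":0.04,"ax":0,"ay":0,"az":0,"hand":1},
  {"x":-0.08,"y":0,"z":0.04,"ax":0,"ay":0,"az":0,"hand":1},
  {"x":-0.1,"y":0,"z":0.04,"ax":0,"ay":0,"az":0,"hand":1},
  {"x":-0.1,"y":0,"z":0.04,"ax":0,"ay":0,"az":0,"hand":1},
])

```text
time_s: 8.75
eef_pos: [455.8, -235.9, 259.4]
ee_rot: [0.443, 0.551, 0.442, -0.551]
force: [1.1, 0.4, -0.1]
grip_width: 1.003
```

Run:
```python
from rig import ctrl, viewer
import cv2, numpy as np
s=ctrl.sense(); print(s['time_s'],s['eef_pos'],s['force'],s['grip_width'],abs(s['dq']).max())
im=viewer.capture('side'); cv2.imwrite('pics/side4.png',im)
a=cv2.imread('pics/side0.png')
for b in [(270,335,320,365),(405,255,430,335)]: # near bar end; hinge ref
    x0,y0,x1,y1=b; f=lambda i:cv2.cvtColor(i[y0:y1,x0:x1],cv2.COLOR_BGR2GRAY).astype(np.float32)
    print(cv2.phaseCorrelate(f(a),f(im)))
```

```text
8.75 [ 455.75288955 -235.86782747  259.42239784] [ 1.10457511  0.43031541 -0.08756577] 1.003148478998941 0.04059473992168133
((0.04310335246938024, 0.04882171518411127), 0.9949596608479818)
((0.5522624848669242, -0.07944763205707517), 0.9517769694328309)
```

View pics/side4.png

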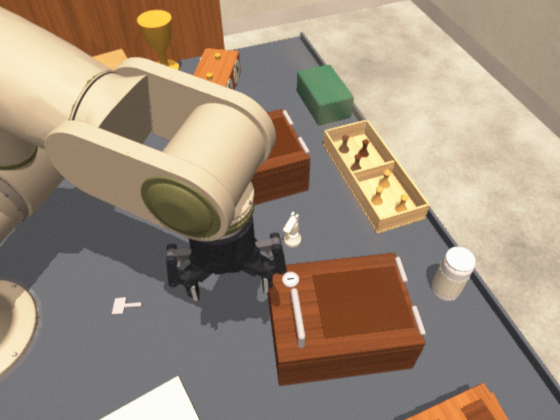

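The locked handle at (298,317) is back where it started, within 0.05 px. The other cabinet, partly hidden behind the arm at (275,160), looks untouched, and the gripper is clear in the air.

```bash
python3 -c "
from rig import finish_job
print(finish_job())"
```

```text
the job is handed in; nothing more can be done
None
```

I gripped the locked door's handle from above (right-hand cabinet) and pulled it straight up. The vertical pull held at 12.5–13.1 N for about 1.25 s with roughly a 9–10 mm rise, so the lock held. I then lowered the door, let go and handed the job in at about 9 s.

- **Locked door:** after release, the near end of its handle is within 0.05 px of where it started in the side view, so it is shut.
- **Gripper:** it is open and clear in the air, with about 1 N or less on the tool.
- **Other door:** I never approached or touched it. The arm partly hid it in the last picture, and I did not measure it again.
- **Side load:** the pull carried up to about 7–8 N sideways because the grip was slightly off-centre.
- **Measurements that disagreed:**
  - The two-view height came out as 139 mm at one end of the bar and 122 mm at the other. The low end was thrown off by the end post showing in the side view, so I used 136 mm there.
  - A reference patch at the hinge in the last picture shifted 0.55 px sideways. I put that down to lighting or the background and did not look into it.

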